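# Clear the setting block and pump the ratchet clamp onto the glued block

### The arm

A 6-joint arm with a two-finger parallel gripper is mounted at the origin on the work surface. World frame = base frame: x ahead of the robot, y to its left, z up, the work surface at z = 0. Lengths are in mm, angles in rad, forces in N, time in s.
With the tool pointing down it reaches from about 350 to 925 mm from the base axis. Payload 6.4 kg.
Tool frame: the origin (TCP) lies between the finger pads; the fingertips stand 17 mm ahead of it and the grasp point (between the pads) lies 2 mm behind it (manip.finger_overhang is the distance from the TCP to the fingertips, in mm); z points along the fingers, y is the line along which they close (so a half turn about z gives the same grasp; the last joint's range is limited). The gripper opens to 85 mm and grips with 20 to 120 N. Pads are 22 mm wide; open, the fingers measure 114 mm over their backs; the gripper's body (76 mm by 85 mm) begins 54 mm behind the grasp point. The pads swing forward as they close: fully open they stand 13 mm farther back than shut.
Start: joints at [-1.451, 0.245, 1.558, -0, 1.339, -0.174], TCP at [188.239, -622.158, 248.29] pointing down, gripper open.
Joint ranges: [-3.13, 3.13], [-1.02, 2.26], [0.13, 2.54], [-0.95, 4.09], [0.21, 2.88], [-2.74, 2.74]. Speed limits (rad/s): [2.57, 2.57, 3.14, 3.14, 3.14, 3.14].

### API

Orientations are given as a unit quaternion [x, y, z, w].
In Python, from cell import manip, planner, cams gives the robot as it stands. Calls block until the motion is done:
- manip.movep(position, orientation): joint-space move of the TCP to a pose.
- manip.move_l(position, velocity=150, orientation=None, force_limit=None): straight line of the TCP; orientation=None keeps the orientation; velocity is the mean speed in mm/s. With force_limit (N) it stops when the force on the tool has changed by that much, and returns True; else False.
- manip.move_joints(angles): joint-space move.
- manip.grip(opening, grasp_force=None): finger opening in mm; grasp_force is the grip in N (None keeps the last); returns when the fingers have stopped.
- manip.hold(seconds).
- planner.solve_ik(position, orientation): joint angles nearest the present ones, or None.
- manip.read_state(): the state.
- cams.camera(name): name is "scene" or "side" or "wrist"; returns a dict with "img" (400x640x3 uint8, red, green, blue), "fx", "fy", "cx", "cy" (pixels), "R" (3x3) and "t" (3): a world point X has camera coordinates R X + t; the wrist camera has in their place "T_tool_cam" (4x4, takes a point from camera to tool coordinates, whose origin is the TCP and whose axes are the flange's). Camera axes: x right, y down, z forward; pixel columns grow to the right and rows downward; lengths in mm; the calibration is good to about 2 mm. A picture is of the moment at which its call begins: read the wrist's pose just before it. There is no depth.
A pose or a line that the arm cannot do raises manip.MotionError and nothing moves.
- manip.job_done(): hands the job in; it is judged then, once.
The state is a dict: "time_s": time; "joint_pos": joint angles; "qd": joint speeds; "joint_torque": joint torques, N m; "tcp_pos": TCP position; "orientation": TCP orientation; "contact_force": force on the tool from outside, world axes, zero at the start; "torque": the same for the moment, N m; "gripper_width": finger opening in mm; "gripper_force": force on a finger pad.
Only numpy, scipy, OpenCV 4.12 (cv2) and the standard library are available. Lean on these libraries where they do the work, as an engineer would, in place of code of your own. Each camera call takes 0.05 s, during which the arm holds its last target. There are 200 camera calls.

### The job

Take the tall setting block out of the ratchet clamp and put it back in its own storage stand, the one whose oblong pocket fits it, standing fully down. Then squeeze and release the clamp's two levers again and again until the moving jaw closes on the glued wooden block and holds it against the fixed jaw, with the jaw's sprung pad pressed about half-way in; squeeze gently at the last, for a pad pressed nearly all the way in crushes the glue joint. Work the jaw only by the levers, leave the other things where they are, and finish while still holding the levers squeezed.

Things in the scene. Friction and masses are not known exactly. Their poses are not given: they have to be found in the camera images.
- clamp: One-hand ratchet bar clamp on a wooden board (355 x 90 x 12 mm) fixed to the table. Origin on the table under the middle of the two levers; x runs along the bar from the levers to the moving jaw, z up. Along x: levers and mechanism -45 to 45 mm (mechanism 50, levers 106 mm high), fixed jaw, glued block, setting block, moving jaw. The bed under the blocks is 30 mm above the table, 64 mm wide.
- fixed_face (a point): Centre of the fixed steel jaw's clamping face, which looks along the clamp's +x; jaw 50 mm wide across, 15 mm thick, its top 68 mm above the table.
- levers_mid (a point): Midway between the grip bars of the two upright levers, 100 mm above the table; axes as the clamp's. The levers stand at its -x and +x and swing together, mirrored, like plier handles. Each ends in a round grip bar, 12 mm thick, 56 mm long across the clamp (y), centred at this height. Over the outsides of the bars, along x: 64 mm at rest, 35 mm fully squeezed. Nothing stands above them.
- squeeze (a joint): Shortening in m of the distance over the two grip bars: 0 at rest, 0.029 fully squeezed (stop). Springs back by itself. Each mm squeezed pulls the moving jaw 1 mm towards the fixed jaw, after up to 9 mm of lost motion at the start of a stroke (ratchet pitch 9 mm); a full stroke gives 18 to 27 mm.
- lever_a: Lever at the clamp's -x side; origin at its pivot, 35 mm above the table, 26 mm from the clamp's middle; grip bar 65 mm above the pivot. Squeezing the two levers takes about 5 N while the jaw runs free, about 10 N with the pad half in.
- lever_b: Lever at the clamp's +x side, the mirror image of lever_a.
- jaw: Moving jaw with its toothed bar. Its origin is at the clamp's origin when fully open and shifts along the clamp's -x as it closes (up to 105 mm). In its frame the face of its sprung pad (not pressed) is at x = 210 mm, the steel jaw at 234 to 250 mm; 50 mm wide, 32 to 68 mm above the table. On release of the levers it stays, but only against about 2 N.
- pad (a joint): How far the jaw's sprung rubber pad (plate on two coil springs, facing the glued block) is pressed in, in m: 0 free, 0.008 half-way, 0.016 fully in. 0.6 N per mm. The slit between pad and steel jaw is 16 mm when free. If pressed in over about 3.5 mm, it pushes the jaw back when the levers are let go.
- block: Glued block of two wooden halves with a pale glue line, 40 mm along the clamp, 50 mm across, 36 mm high; loose on the clamp bed a few mm in front of the fixed jaw's face (local x about along the clamp). Origin at the centre of its underside.
- spacer_mid (a point): Centre of the setting block: dark wooden upright block, 24 mm (its x) by 44 mm (its y) by 80 mm high, 65 g, standing on the clamp bed between the glued block and the moving jaw, with its 44 mm width across the clamp (taller than the jaws, by 42 mm).
- spacer: The same setting block; origin at the centre of its underside.
- oblong_pocket (a point): Centre of the mouth of the oblong pocket of the setting block's own stand: 30 mm (its x) by 50 mm (its y), 30 mm deep, in the top of a wooden stand 80 x 80 x 40 mm fixed to the table (mouth 40 mm above it). Block fully down: centre 10 mm above this point.
- round_pocket (a point): Centre of the mouth of the round pocket (54 mm, 30 mm deep) of another stand, 80 x 80 x 40 mm: not for the setting block.
- slim_block: A slimmer block, 14 x 32 x 60 mm, standing in its own slim pocket in the third stand (80 x 80 x 40 mm), underside 10 mm above the table. Leave alone.
- mug: Steel mug, 76 mm wide, 90 mm high; origin under its centre. Leave alone.
- jar: Glass sugar jar with screw-top lid, 84 mm wide, 116 mm high; origin under its centre. Leave alone.
- bowls: Nest of three blue plastic bowls with a yellow scoop in it, 150 mm wide, about 95 mm high; origin under its centre. Leave alone.
- spoon: Wooden spoon, 280 mm long, lying on the table. Leave alone.
Mind the look-alikes: they are no part of the job. Leave any yellow look-alike of the part that bears oblong_pocket alone. What is shaped like the spacer but turquoise is not meant.

How it is judged:
By the outcome, as a careful person would: the job done as asked, in the order asked, and still so for the second after the job is handed in, while the arm keeps its last pose, push and grip.
It also fails if it takes over 58 s, if anything falls off the work surface, if the arm or the gripper's body presses on something with over 40 N, if the wrist force passes 120 N, or if a joint passes its speed limit or range.

## Working session

There is one attempt and no reset: what is moved stays moved. The work goes in short steps, each a Python script; the robot and the scene stay as the last script left them, time stands still between calls to the robot, and variables do not carry over. Pictures are saved under pics/ and viewed, at most 10 in all, crops included, and the job is handed in when it is done.

```bash
mkdir -p pics; ls; python3 - <<'E'
from cell import manip, planner, cams
import cv2,numpy as np
ims=[]
for n in ("scene","side"):
    c=cams.camera(n); ims.append(c["img"]); print(n,c["fx"],c["fy"],c["cx"],c["cy"],np.array(c["R"]).round(4).tolist(),np.array(c["t"]).round(1).tolist())
    cv2.imwrite(f"pics/{n}0.png",cv2.cvtColor(c["img"],cv2.COLOR_RGB2BGR))
c=cams.camera("wrist");print(c["T_tool_cam"],c["fx"],c["cx"],c["cy"])
print(manip.read_state())
E
```

```text
pics
scene 421.18351834156965 421.18351834156965 319.5994159446814 197.23456364337844 [[0.1536, 0.9879, 0.0238], [0.5442, -0.0644, -0.8365], [-0.8248, 0.1414, -0.5475]] [-30.8, -214.4, 1583.8]
side 467.5290301091175 467.5290301091175 317.91828614960866 196.82356699643998 [[-0.9778, -0.209, 0.0156], [-0.1197, 0.4959, -0.8601], [0.172, -0.8429, -0.5099]] [522.1, 170.0, 1111.1]
[[-4.72385742e-05 -9.53955755e-01 -2.99947355e-01  7.66263447e+01]
 [ 9.99999913e-01 -1.69531366e-04  3.81689821e-04  1.29291495e-01]
 [-4.14965686e-04 -2.99947311e-01  9.53955679e-01 -1.24636731e+02]
 [ 0.00000000e+00  0.00000000e+00  0.00000000e+00  1.00000000e+00]] 310.5228138657572 316.2687893584285 197.72061541663393
{'time_s': 0.15, 'joint_pos': array([-1.45110620e+00,  2.45692805e-01,  1.55874248e+00,  4.82285771e-06,
        1.33873090e+00, -1.74117420e-01]), 'qd': array([-0.00017376, -0.00145794, -0.00241825, -0.00074973,  0.00020549,
       -0.0008423 ]), 'joint_torque': array([ 1.42306468e-03, -4.29986393e+01, -3.26551473e+01, -1.04554993e-04,
        3.52410418e-03,  7.43634274e-06]), 'tcp_pos': array([ 188.18499838, -621.73128584,  247.40384572]), 'orientation': array([ 9.89228807e-01,  1.46375367e-01,  2.37535661e-05, -7.86409247e-04]), 'contact_force': array([ 0.26458006, -0.05279329,  0.03910495]), 'torque': array([ 0.02133196, -0.02362281,  0.0137716 ]), 'gripper_force': 0.0, 'gripper_width': 85.18801342857341}
```

View pics/scene0.png

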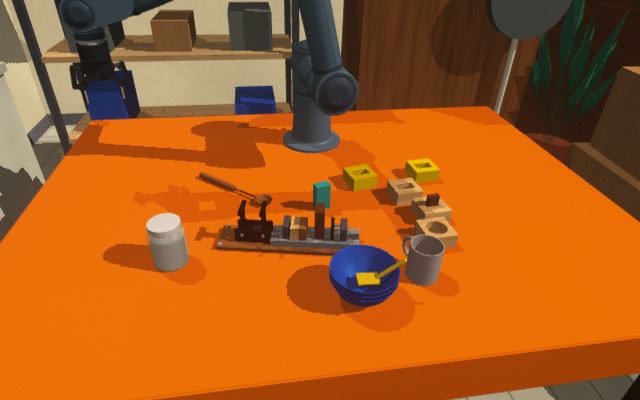

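View pics/side0.png

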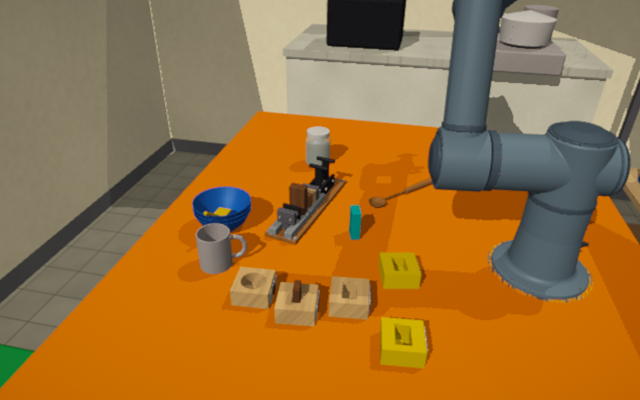

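Scene view candidates for the setting block: dark block between the jaws at (320,220), turquoise look-alike at (321,195), and slim block in a stand at (432,203). I choose the dark one. Candidates for the stand: wooden with an empty oblong pocket at (405,190), wooden with the slim block (432,207), wooden round (436,233), and yellow ones at (360,177) and (422,170). I choose the one at (405,190), which is (350,293) in the side view.

```bash
cat > h.py <<'E'
from cell import manip, planner, cams
import cv2,numpy as np
from scipy.spatial.transform import Rotation as Ro
def snap(n,save=None,roi=None,s=1):
    st=manip.read_state(); c=cams.camera(n)
    if n=="wrist":
        T=np.eye(4);T[:3,:3]=Ro.from_quat(st["orientation"]).as_matrix();T[:3,3]=st["tcp_pos"]
        W=T@np.array(c["T_tool_cam"]); c["R"]=W[:3,:3].T; c["t"]=-W[:3,:3].T@W[:3,3]
    c["R"]=np.array(c["R"]);c["t"]=np.array(c["t"])
    if save:
        im=cv2.cvtColor(c["img"],cv2.COLOR_RGB2BGR)
        if roi: im=im[roi[1]:roi[3],roi[0]:roi[2]]
        cv2.imwrite("pics/"+save,cv2.resize(im,None,fx=s,fy=s,interpolation=cv2.INTER_CUBIC))
        k={a:np.array(c[a]) for a in("fx","fy","cx","cy","R","t")}; np.savez("pics/"+save+".npz",**k)
    return c
def at(c,u,v,z):
    d=c["R"].T@np.array([(u-c["cx"])/c["fx"],(v-c["cy"])/c["fy"],1.]); o=-c["R"].T@c["t"]
    return o+d*(z-o[2])/d[2]
def proj(c,X):
    p=c["R"]@np.array(X,float)+c["t"]; return [c["fx"]*p[0]/p[2]+c["cx"],c["fy"]*p[1]/p[2]+c["cy"]]
def down(a):  # tool y axis (closing line) at world angle a
    y=np.array([np.cos(a),np.sin(a),0]);z=np.array([0,0,-1.]);return Ro.from_matrix(np.c_[np.cross(y,z),y,z].copy()).as_quat()
E
python3 - <<'E'
from h import *
a=snap("scene","sc.png",(205,150,465,270),3); b=snap("side","sd.png",(225,150,445,330),3)
for n,ua,ub,z in [("spacer top",(320,206),(300,186),110),("oblong",(405,185),(350,284),40),("round",(436,229),(254,281),40),("levA",(240,204),(327,161),100),("levB",(263,201),(320,172),100)]:
    print(n,at(a,*ua,z).round(),at(b,*ub,z).round())
E
```

```text
spacer top [595. -63. 110.] [597. -65. 110.]
oblong [415. 222.  40.] [422. 202.  40.]
round [632. 232.  40.] [623. 239.  40.]
levA [ 548. -256.  100.] [ 561. -245.  100.]
levB [ 541. -199.  100.] [ 566. -172.  100.]
```

View pics/sc.png

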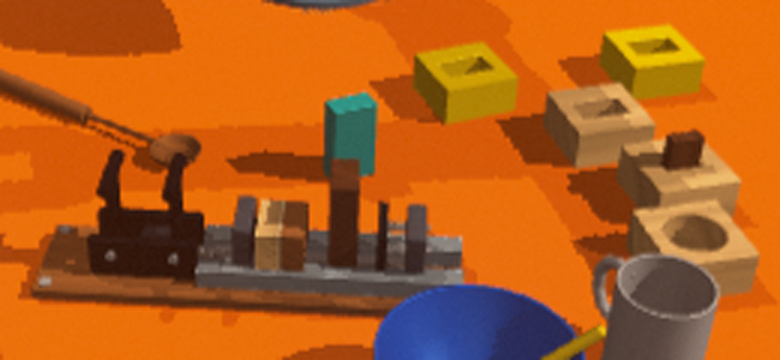

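The close crop confirms both choices: the dark upright block stands between the jaws, and the empty oblong wooden stand is at about (600,105) in the crop. The crop also shows the levers and pad clearly. Next I go above for one wrist view.

```bash
python3 - <<'E'
from h import *
q=manip.read_state()["joint_pos"]
for a in (-1.48,1.66):
    print(a,planner.solve_ik([560,30,330],down(a)))
manip.movep([520,10,340],down(-1.48))
snap("wrist","w1.png"); print(manip.read_state()["time_s"],manip.read_state()["joint_pos"])
E
```

```text
-1.48 [-1.48637395e-01 -2.19717518e-02  1.69875068e+00 -4.44089210e-16
  1.46481372e+00  1.33136260e+00]
1.66 [-1.48637395e-01 -2.19717518e-02  1.69875068e+00 -4.44089210e-16
  1.46481372e+00 -1.80863740e+00]
2.85 [-2.00137857e-01 -1.27832442e-01  1.78107002e+00 -9.83094950e-05
  1.48857014e+00  1.28093431e+00]
```

View pics/w1.png

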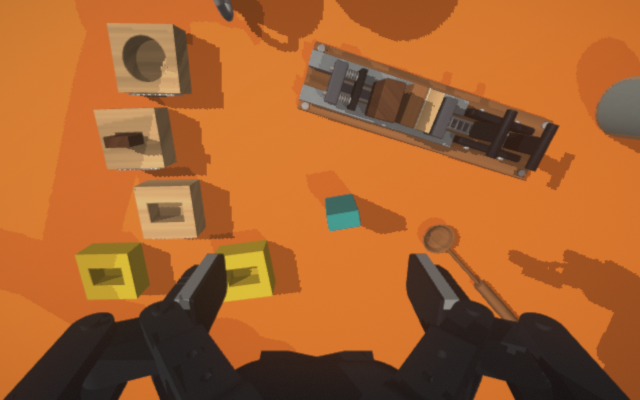

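```bash
python3 - <<'E'
import cv2,numpy as np
im=cv2.imread("pics/w1.png")
a=cv2.resize(im[30:190,295:565],(780,462),interpolation=cv2.INTER_CUBIC)
cv2.imwrite("pics/w1a.png",a)
b=cv2.resize(im[170:250,125:215],(720,640)[0:2],interpolation=cv2.INTER_CUBIC)[:600]
cv2.imwrite("pics/w1b.png",cv2.resize(b,(540,450)))
print(a.shape)
E
```

```text
(462, 780, 3)
```

View pics/w1a.png

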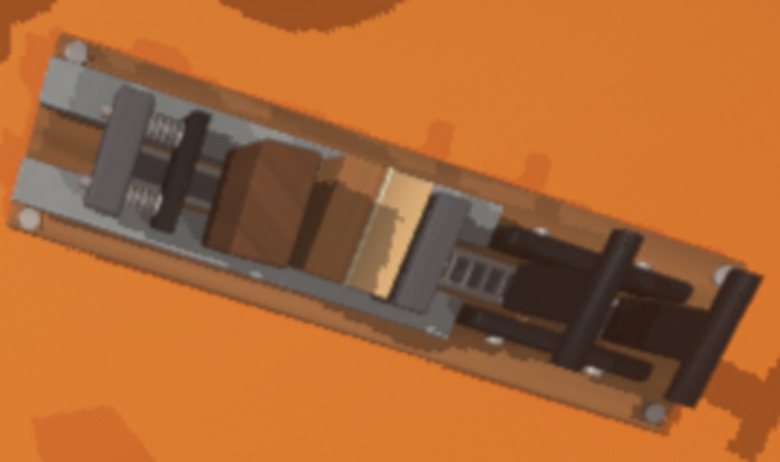

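View pics/w1b.png

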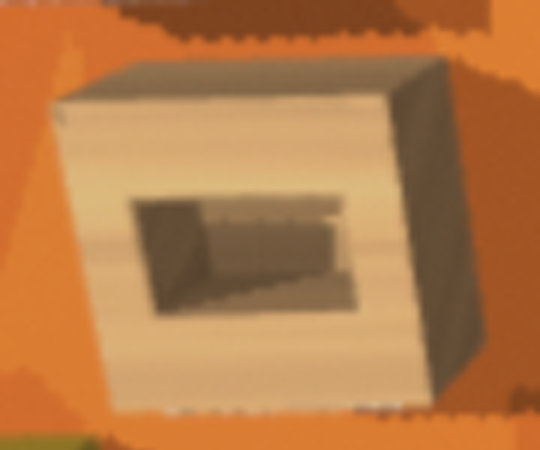

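```bash
cat > m.py <<'E'
from h import *
c=dict(np.load("pics/w1.png.npz"))
A=lambda u,v,z: at(c,295+u/2.8889,30+v/2.8889,z)
B=lambda u,v,z: at(c,125+u/6,170+v/6,z)
def show(n,P):
    P=np.array(P);print(n,P.mean(0).round(1),[round(float(np.linalg.norm(P[i]-P[i-1])),1) for i in range(len(P))],[round(float(np.degrees(np.arctan2(*(P[i]-P[i-1])[1::-1]))),1) for i in range(len(P))])
if __name__=="__main__":
    show("spacer",[A(*p,110) for p in [(262,140),(322,152),(290,265),(237,250)]])
    show("pocket",[B(*p,40) for p in [(132,202),(342,198),(357,310),(155,315)]])
    show("stand",[B(*p,40) for p in [(52,102),(388,95),(433,403),(113,410)]])
    show("board",[A(*p,12) for p in [(60,32),(758,268),(668,432),(10,225)]])
    show("levb",[A(*p,102) for p in [(627,235),(567,365)]])
    show("leva",[A(*p,102) for p in [(745,275),(682,402)]])
    show("fixed top",[A(*p,68) for p in [(434,192),(470,200),(428,310),(393,305)]])
    show("block top",[A(*p,66) for p in [(345,155),(434,180),(388,300),(303,275)]])
    show("jaw top",[A(*p,68) for p in [(118,87),(155,95),(122,214),(85,205)]])
    show("pad",[A(*p,66) for p in [(209,115),(173,230)]])
    print(manip.read_state()["time_s"])
E
python3 m.py
```

```text
spacer [603.6 -65.2 110. ] [40.0, 22.9, 41.7, 21.5] [-4.8, -95.3, 173.0, 80.0]
pocket [421.  219.5  40. ] [29.2, 50.6, 28.9, 49.6] [6.8, -83.7, -175.0, 96.6]
stand [421.1 219.4  40. ] [79.5, 79.6, 79.4, 79.9] [6.0, -83.6, -173.8, 96.5]
board [ 590.5 -143.2   12. ] [88.0, 358.8, 87.4, 355.3] [-10.9, -101.9, 166.9, 78.2]
levb [ 578.1 -199.5  102. ] [53.1, 53.1] [-11.0, 169.0]
leva [ 567.3 -250.4  102. ] [53.0, 53.0] [-10.5, 169.5]
fixed top [ 590.1 -143.6   68. ] [48.4, 15.9, 47.4, 15.7] [-9.3, -96.5, 170.4, 87.2]
block top [ 597.5 -115.2   66. ] [50.8, 39.6, 51.6, 39.5] [-10.4, -99.3, 169.5, 79.5]
jaw top [618.7  -6.3  68. ] [47.6, 15.4, 48.1, 16.1] [-10.8, -96.1, 170.1, 82.1]
pad [612.8 -37.1  66. ] [47.5, 47.5] [-10.9, 169.1]
2.85
```

```bash
python3 - <<'E'
from h import *
a=np.radians(83.5-180); q=down(a); S=lambda: manip.read_state()
manip.grip(60,40)
manip.movep([603.5,-65,140],q)
print(manip.move_l([603.5,-65,93],120,force_limit=10),S()["tcp_pos"],S()["time_s"])
manip.grip(0,40); s=S();print(s["gripper_width"],s["gripper_force"])
manip.move_l([603.5,-65,180],150)
p=down(np.radians(6.3))
manip.movep([421,219.5,150],p)
s=S();print(s["gripper_width"],s["tcp_pos"],s["time_s"])
a=snap("scene"); b=snap("side"); 
o=[im["img"][y-65:y+55,x-80:x+80] for im,x,y in((a,405,185),(b,350,280))]
cv2.imwrite("pics/pre.png",cv2.cvtColor(cv2.resize(np.vstack(o),None,fx=2.5,fy=2.5,interpolation=cv2.INTER_CUBIC),cv2.COLOR_RGB2BGR))
E
```

```text
False [603.93494131 -64.92252947  93.8102882 ] 4.6833
23.4782411794317 39.678547382354736
23.989760729659043 [421.3744744  219.16191841 149.83313338] 7.1083
```

View pics/pre.png

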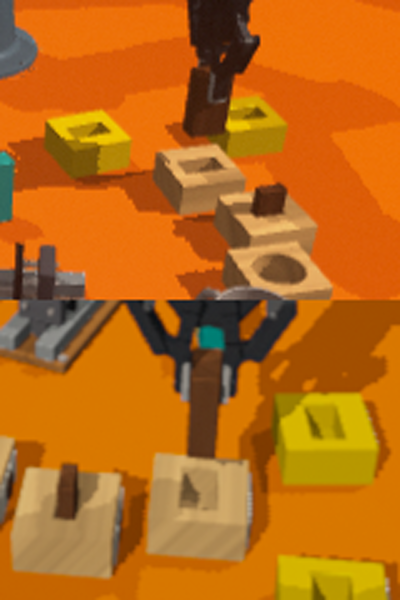

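The block hangs upright over the oblong wooden stand: (205,100) in the upper half and (205,400) in the lower half. I'll lower it, watching the force.

```bash
python3 - <<'E'
from h import *
S=manip.read_state
manip.move_l([421,219.5,108],120)
r=manip.move_l([421,219.5,72],60,force_limit=8); s=S();print(r,s["tcp_pos"],s["contact_force"],s["time_s"])
E
```

```text
True [420.61382945 219.39557616  73.88123373] [ 0.32362786 -0.95195865  4.81595153] 8.2667
```

It bottomed at 73.9, against 73.8 expected for fully down. Next I release it and go to the levers, with a wrist look at jaw, block and levers on the way.

```bash
python3 - <<'E'
from h import *
S=manip.read_state
manip.grip(45)
manip.move_l([421,219.5,170],200)
q=down(np.radians(78.3-180))
manip.movep([560,-190,260],q)
s=S();print(s["tcp_pos"],s["time_s"])
c=snap("wrist","w2.png"); b=snap("side")
# jaw etc. reprojection for orientation
print([np.round(proj(c,X)) for X in ([572.7,-225,102],[590,-143.6,68],[618.7,-6.3,68])])
im=np.vstack([c["img"][:300],cv2.resize(b["img"][200:340,220:440],(471,300))[:, :].copy() if False else cv2.copyMakeBorder(cv2.resize(b["img"][210:330,240:440],(500,300)),0,0,0,140,cv2.BORDER_CONSTANT)])
cv2.imwrite("pics/w2v.png",cv2.cvtColor(im,cv2.COLOR_RGB2BGR))
E
```

```text
[ 559.84795408 -189.02212911  259.2681944 ] 10.8667
[array([352., 165.]), array([267., 158.]), array([130., 157.])]
```

View pics/w2v.png

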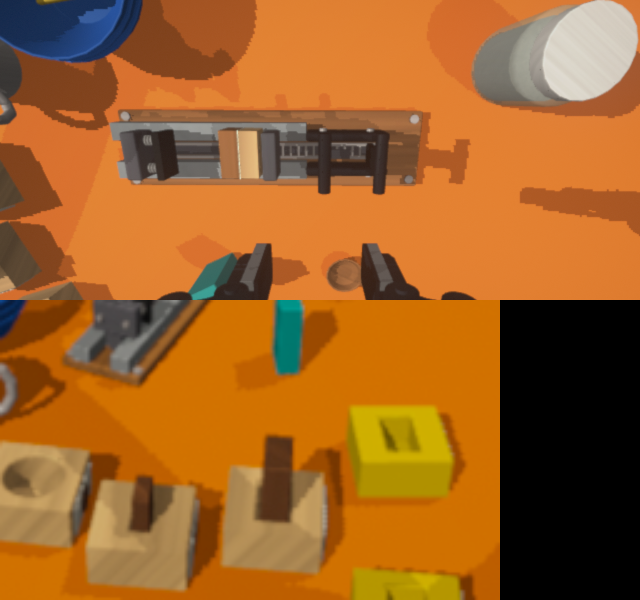

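The setting block stands fully down in the oblong pocket (275,480). The levers, at (324,160) and (380,160), match the predicted midpoint (352,165). Now two full strokes.

```bash
python3 - <<'E'
from h import *
S=manip.read_state
q=down(np.radians(78.3-180))
manip.grip(85,20)
manip.movep([572.7,-225,150],q)
print(manip.move_l([572.7,-225,96],120,force_limit=10),S()["time_s"])
snap("wrist","k0.png")
for g in (36,72,36):
    manip.grip(g,20); s=S(); print(g,s["gripper_width"],s["gripper_force"],s["contact_force"].round(1),s["tcp_pos"].round(1),s["time_s"])
    snap("wrist",f"k{g}_{int(s['time_s']*10)}.png")
ks=[cv2.imread("pics/k0.png")]
import glob;f=sorted(glob.glob("pics/k[37]*.png"),key=lambda x:int(x[:-4].split("_")[1]));print(f)
im=np.vstack([cv2.imread(x)[60:260] for x in ["pics/k0.png",f[0],f[2]]]);cv2.imwrite("pics/kv.png",im)
E
```

```text
False 12.575
36 36.69905852766889 14.49900166830048 [-4.7  2.  13.1] [ 574.1 -225.8   99.7] 13.15
72 71.74321921627 0.0 [ 1.2 -1.2 -0.5] [ 572.5 -224.9   95.6] 13.6417
36 36.664894183491 17.982560175005347 [-5.   2.5 14.2] [ 573.4 -225.7   98.8] 14.125
['pics/k36_131.png', 'pics/k72_136.png', 'pics/k36_141.png']
```

View pics/kv.png

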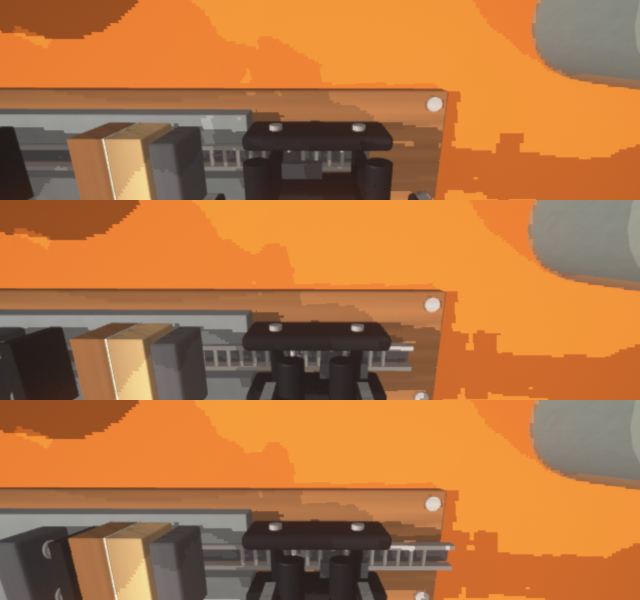

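The clamp works: the toothed bar end moved from (410,355) to (452,550), about one full stroke, and the pad is now close to the block. For the third stroke I go in small steps, logging force, to a squeeze of 14 mm. That cannot exceed half-pad.

```bash
python3 - <<'E'
from h import *
S=manip.read_state
manip.grip(72,20)
for g in (62,60,58,56,54,52,50):
    manip.grip(g,20); manip.hold(0.1); s=S(); print(g,round(s["gripper_width"],2),round(s["gripper_force"],2),s["contact_force"].round(1),s["time_s"])
    snap("wrist",f"s{g}.png")
R=lambda im,f:cv2.resize(im,None,fx=f,fy=f,interpolation=cv2.INTER_CUBIC)
pad=lambda im:cv2.copyMakeBorder(im,0,0,0,800-im.shape[1],cv2.BORDER_CONSTANT)
L=lambda n:cv2.imread("pics/"+n)
a=np.hstack([R(L("s62.png")[175:265,0:200],2),R(L("s56.png")[175:265,0:200],2)])
b=R(L("s50.png")[175:265,0:200],3.0); b=np.hstack([b,R(L("s50.png")[175:265,380:446],3.0)])
d=R(L("w2.png")[120:185,115:290],2.2)
cv2.imwrite("pics/fin.png",np.vstack([pad(a),pad(b),pad(d[:,:])])[:600])
E
```

```text
62 62.07 3.0 [-2.3 -2.9  1.8] 14.9833
60 60.18 4.23 [-4.3 -3.2  4.6] 15.35
58 57.96 4.26 [-4.4 -2.3  5.8] 15.7167
56 56.18 4.4 [-4.5 -3.4  6.3] 16.0833
54 54.2 4.43 [-5.  -2.4  6.5] 16.45
52 52.09 5.73 [-3.8 -2.7  9.2] 16.8167
50 50.12 6.86 [-3.5 -2.4  8.6] 17.1833
```

View pics/fin.png

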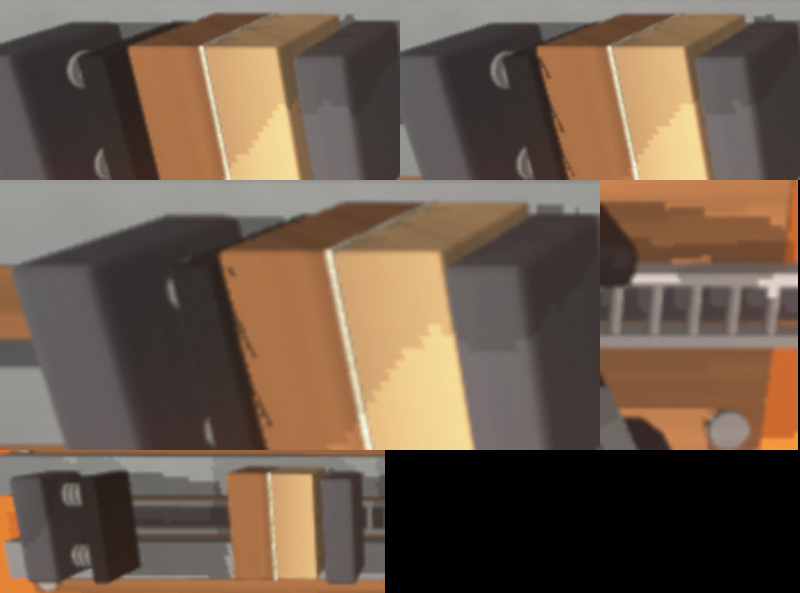

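In the last picture the block sits against the fixed jaw (445,270), the pad touches the block (225,260), and the slit has narrowed to about 12 mm. The force slope (4.4 N free, then +0.6 N/mm from opening 54.2) agrees, putting the pad about 4 mm in. Another 4 mm is needed, so the target opening is about 46.2.

```bash
python3 - <<'E'
from h import *
S=manip.read_state
for g in (48,46.3):
    manip.grip(g,20); manip.hold(0.2); s=S(); print(g,round(s["gripper_width"],2),round(s["gripper_force"],2),s["contact_force"].round(1),s["time_s"])
    snap("wrist",f"f{int(g)}.png")
# slit: track steel-jaw edge shift vs s50 and s56 (static pad after contact)
G=lambda n:cv2.imread("pics/"+n,0)
for ref,n in (("s62.png","s58.png"),("s58.png","s54.png"),("s54.png","s50.png"),("s50.png","f48.png"),("s50.png","f46.png")):
  out=[]
  for x0,x1,y0,y1 in ((5,50,200,240),(75,130,200,240),(385,440,195,228)):
    r=cv2.matchTemplate(cv2.resize(G(n),None,fx=4,fy=4)[4*(y0-4):4*(y1+4),4*max(0,x0-5):4*(x1+15)],cv2.resize(G(ref),None,fx=4,fy=4)[4*y0:4*y1,4*x0:4*x1],cv2.TM_CCOEFF_NORMED)
    m=cv2.minMaxLoc(r); out.append(((m[3][0]-4*min(5,x0))/4,(m[3][1]-16)/4,round(m[1],2)))
  print(ref,n,"jaw,block,bar shift px",out)
E
```

```text
48 48.28 8.19 [-4.3 -2.5 10.8] 17.65
46.3 46.48 10.46 [-5.5 -2.1 11.8] 18.1167
s62.png s58.png jaw,block,bar shift px [(8.0, 0.0, 0.99), (1.0, 0.5, 1.0), (4.75, 0.0, 0.81)]
s58.png s54.png jaw,block,bar shift px [(8.0, 0.25, 0.99), (7.0, -0.5, 1.0), (5.0, 0.25, 0.84)]
s54.png s50.png jaw,block,bar shift px [(7.25, 0.25, 1.0), (1.0, 1.25, 1.0), (4.5, 0.25, 0.83)]
s50.png f48.png jaw,block,bar shift px [(3.75, 0.0, 1.0), (0.25, -0.25, 1.0), (2.5, -0.25, 0.94)]
s50.png f46.png jaw,block,bar shift px [(7.0, 0.0, 1.0), (0.75, 0.75, 1.0), (4.5, -0.25, 0.88)]
```

The jaw tracking puts the pad about 7.5 mm in, and the 10.5 N grip force agrees with the "about 10 N" given for half-way. The block is steady against the fixed jaw, so I hand in while holding.

```bash
python3 - <<'E'
from h import *
manip.hold(0.5); s=manip.read_state(); print(s["gripper_width"],s["gripper_force"],s["time_s"])
print(manip.job_done())
E
```

```text
46.35044823455215 10.462798910211859 18.6667
the job is handed in; nothing more can be done
None
```

I handed the job in at 18.7 s: the setting block is fully down in its oblong stand, and the glued block is held against the fixed jaw with the pad an estimated 7.5 mm in (8 mm is half-way) and the levers still squeezed; no verdict came back.

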